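# Clear the sensor mast and seat the module for test

### The arm

A 6-joint arm with a two-finger parallel gripper is mounted at the origin on the work surface. World frame = base frame: x ahead of the robot, y to its left, z up, the work surface at z = 0. Lengths are in mm, angles in rad, forces in N, time in s.
With the tool pointing down it reaches from about 350 to 875 mm from the base axis. Payload 4.2 kg.
Tool frame: the origin (TCP) lies at the very end of the fingers, on their centre line; the grasp point (between the pads) lies 19 mm behind it (hold_point_z is the distance from the TCP to the grasp point, in mm); y points along the fingers, x is the direction in which the jaws open and shut, and the axes are right-handed (so a half turn about y gives the same grasp; the last joint's range is limited). The gripper opens to 85 mm and grips with 20 to 120 N. Pads are 22 mm wide; open, the fingers measure 114 mm over their backs; the gripper's body (76 mm by 85 mm) begins 54 mm behind the grasp point. The pads swing forward as they close: fully open they stand 13 mm farther back than shut.
Start: joints at [-1.083, 0.385, 0.008, 0, -1.194, -0.259], TCP at [141.773, -608.687, 231.312] pointing down, gripper open.
Joint ranges: [-3.14, 3.14], [-1.21, 2.06], [-1.07, 1.41], [-3.16, 2.05], [-2.99, -0.16], [-3.1, 3.1]. Speed limits (rad/s): [2.79, 2.79, 3.14, 3.14, 3.14, 3.14].

### API

Orientations are given as a unit quaternion [x, y, z, w].
In Python, from plant import get_obs, read_camera, hand_in, hold_point_z gives the robot as it stands.
- The arm moves only by the tool move_arm, never from a script. Its argument "motion" is a list of rows, each a list of 7 numbers: the shift along the world's x, y, z in m, then the turn, a rotation vector about the world's x, y, z in rad, then the closure in counts, from 0 (fully open) to 255 (shut). A call has 1 to 10 rows; each row shifts and turns the commanded pose from where the row before left it; what a row does not reach is not made up. A row lasts 1/8 s, in which the tool goes at most 62.5 mm and 10.7 degrees, less where a joint would pass 70% of its speed; a pose out of reach is approached as far as the arm can. A call is refused whole if a number of a shift passes 0.0625 or a number of a turn 0.188, either way. A call with a gripper value outside its range is refused whole. The fingers move at their own pace and stop on an object; "newtons" is the grip in N (left out, the last holds). Time passes only in rows, so rows that do not move let the fingers close. It gives the time, the measured TCP pose, the force and the opening at its end, in the units of the state.
- get_obs(): the state, without advancing time (a new reading comes with each control period).
- read_camera(name): name is "scene" or "top"; returns a dict with "pixels" (420x560x3 uint8, blue, green, red), "vertical_fov" (degrees; the focal length in pixels is half the picture's height over the tangent of half this angle, whatever the lens; pixels are square), "cx", "cy" (the principal point, pixels), "eye" and "attitude" of the camera in the world. Camera axes: x right, y up, looking along -z (the intrinsics and any distortion apply to the point x, -y, -z); pixel columns grow to the right and rows downward; lengths in mm; the calibration is good to about 2 mm. A picture is of the moment at which its call begins. There is no depth.
- hand_in(): hands the job in, once; it reports no verdict.
The state is a dict: "time_s": time; "q": joint angles; "joint_vel": joint speeds; "joint_efforts": joint torques, N m; "position": TCP position; "eef_rot": TCP orientation; "ft_force": force on the tool from outside, world axes, zero at the start; "moment": the same for the moment, N m; "finger_gap": finger opening in mm.
Only numpy, scipy, OpenCV 4.12 (cv2) and the standard library are available. Lean on these libraries where they do the work, as an engineer would, in place of code of your own. Each camera call takes 0.05 s, during which the arm holds its last target. There are 200 camera calls.

### The job

The top-heavy sensor mast is standing in the way, in the fence corner of the test plate. First carry it upright to the round platform and set it down gently, standing with its whole foot on the platform; then push the grey module along the test plate into the fence corner until it is square and flush against both fences. The mast must not tip over, and the other things on the bench stay where they are.

Things in the scene. Friction and masses are not known exactly. Their poses are not given: they have to be found in the camera images.
- mast_center (a point): On the axis of the loose sensor mast, 101 mm above its underside. 202 mm tall, about 0.5 kg: round dark foot 60 mm across, 12 mm thick; bare 16 mm pole; heavy white box head on top (from 152 to 202 mm up) with a black lens on its -x face. z points up the pole. Centre of mass just under the head: it tips at about 11 degrees. Starts upright in the fence corner, on the test plate.
- mast_head (a point): Centre of the mast's head, 76 mm above mast_center, same axes. The head is 64 mm along x, 44 mm along y, 50 mm tall; grip it across its two flat sides, 44 mm apart along y.
- platform_top (a point): Centre of the top face of the fixed round black platform: 120 mm across, its top 20 mm above the bench. It does not turn.
- fixture: The fixed test plate, its top 8 mm above the bench, with two dark steel fences at right angles, 26 mm above the plate. Origin: inside corner of the fences, at bench height. The far fence's inner face is x = 0 (it runs 300 mm along -y), the side fence's is y = 0 (190 mm along -x). The open plate lies at x < 0, y < 0, to x = -200 and y = -300 mm.
- module_center (a point): Centre of the loose module, a closed grey box with a metal lid: 80 mm along x, 120 mm along y, 45 mm high, about 0.5 kg, flat on the test plate. Home: long side along the far fence, centre at x = -40, y = -60 mm of the fixture. Starts askew, 105 to 150 mm short of home in y and 18 to 45 mm in x, with the mast between it and the side fence. Slides under a push of up to about 8 N.
- spool: Bystander, to be left alone: a grey spool, 64 mm across, 46 mm high; origin at the centre of its underside.
- bottle: Bystander, to be left alone: a white plastic bottle with a black cap, 52 mm across, 130 mm high; origin at the centre of its underside.
- driver: Bystander, to be left alone: a black-handled screwdriver lying down, 190 mm long; origin at the centre of its underside.
- heatsink: Bystander, to be left alone: a dark finned metal heat sink, 70 x 90 mm, 34 mm high; origin at the centre of its underside.

How it is judged (in metres and radians):
On the way, in this order (a step that is already met when the one before it is completed fails the run):
1. the mast stands upright and released, its whole foot on the platform (horizontal distance between mast_center and platform_top below 0.03 m and angle between mast_center's own z axis and vertical below 0.06 rad and z of mast_center in the frame of platform_top between 0.096 and 0.105 m and contact force between the fingers and mast below 0.1 N and linear speed of mast below 0.02 m/s), for 0.3 s.
2. the module is square and flush in the fence corner (x of module_center in the frame of fixture above -0.0435 m and y of module_center in the frame of fixture above -0.0635 m and z of module_center in the frame of fixture between 0.027 and 0.034 m and angle between the y axis of module_center and the y axis of fixture, either way round below 0.035 rad), for 0.2 s.
At the end, for the whole second after the job is handed in: The mast stands upright (within 0.06 rad) and at rest on the platform, its axis within 30 mm of the platform's centre; the module lies flat on the test plate, at rest, its centre within 3.5 mm of home from each fence and its sides within 0.035 rad of the fences (all of step 1 and all of step 2 and linear speed of module below 0.02 m/s); the robot touches nothing.
It fails at once if the mast tips (leans more than 0.3 rad) (angle between mast_center's own z axis and vertical above 0.3 rad).
It fails at once if the mast is dropped or rammed onto the platform (over 60 N) (contact force between mast and platform above 60 N).
It fails at once if another thing on the bench is shifted by more than 30 mm (distance of any of spool, bottle, driver, heatsink from where it was at the start of the episode above 0.03 m).
It also fails if it takes over 72 s, if anything falls off the work surface, if the arm or the gripper's body presses on something with over 40 N, if the wrist force passes 120 N, or if a joint passes its speed limit or range.

## Working session

There is one attempt and no reset: what is moved stays moved. The work goes in short steps, Python scripts to look and compute and a tool call to move; the robot and the scene stay as the last step left them, time stands still between calls to the robot, and variables do not carry over. Pictures are saved under pics/ and viewed, about 8 in all and at most 12, crops included, and the job is handed in when it is done.

Besides the shell and the picture viewer there is one more tool, called after ">>>" as a command line: name --pt "numbers of a row" for each row, then --argument value for the rest. move_arm: Moves the arm, as the interface text tells. Its arguments: {"type":"object","properties":{"motion":{"type":"array","items":{"type":"array","items":{"type":"number"}}},"newtons":{"type":"number"}},"required":["motion"]}

```bash
mkdir -p pics; ls; python3 - <<'E'
from plant import *
import cv2
o=get_obs()
for k,v in o.items(): print(k,v)
print(hold_point_z)
for n in("scene","top"):
    c=read_camera(n); cv2.imwrite(f"pics/{n}0.png",c["pixels"])
    print(n,{k:v for k,v in c.items() if k!="pixels"})
E
```

```text
pics
time_s 0.0
q [-1.08341922e+00  3.85574760e-01  6.59981938e-03 -5.06270217e-04
 -1.19398402e+00 -2.58599229e-01]
joint_vel [ 0.00028952 -0.00056923 -0.00052555 -0.00127342  0.00062155 -0.00036502]
joint_efforts [ 3.24490429e-04 -3.92287517e+01  1.88394803e+01  4.18605477e+00
 -4.67700243e-03 -9.47536194e-06]
position [ 141.62627928 -608.13509346  230.19933347]
eef_rot [ 0.43908017  0.55421966 -0.55330189 -0.44034781]
ft_force [0.40726294 0.26265573 0.86474427]
moment [-0.08102365  0.03620454  0.00780956]
finger_gap 85.42143235207313
18.700000000000003
scene {'vertical_fov': 43.90866769729807, 'cx': 272.4930968937485, 'cy': 214.23863519816211, 'eye': array([1581.84483755, -613.29195613,  936.00820785]), 'attitude': array([0.41087614, 0.22218997, 0.43839211, 0.76787028])}
top {'vertical_fov': 45.16428300694356, 'cx': 271.04463950499155, 'cy': 206.71182171896652, 'eye': array([ 360.49931027,    9.24541039, 1417.41595397]), 'attitude': array([ 0.04968384, -0.04965749, -0.70436064,  0.70635808])}
```

View pics/scene0.png

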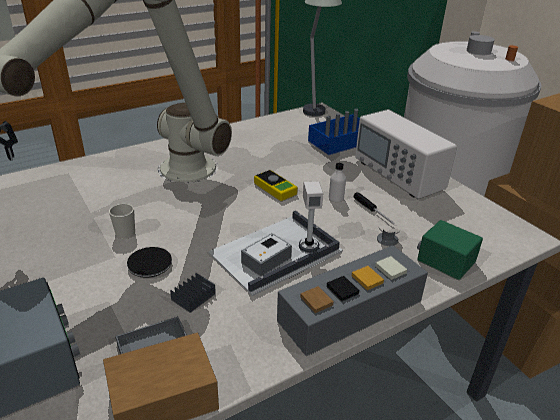

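View pics/top0.png

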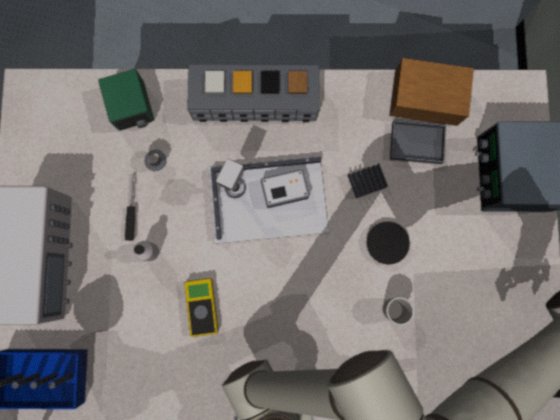

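Overview of both pictures. In top, the fence corner is near (213,165), the mast head near (231,173), the module near (285,188) and the platform near (388,242). In scene, the mast stands near (312,220) and the platform near (150,262). Next I'll crop for precise points.

```bash
cat > h.py <<'E'
import numpy as np, cv2
from scipy.spatial.transform import Rotation as R
from plant import *
def K(c):
    f=c["pixels"].shape[0]/2/np.tan(np.radians(c["vertical_fov"])/2); return f
def back(c,u,v,z):
    f=K(c); d=R.from_quat(c["attitude"]).apply([(u-c["cx"])/f,-(v-c["cy"])/f,-1.])
    e=np.array(c["eye"]); return e+d*(z-e[2])/d[2]
def proj(c,p):
    f=K(c); q=R.from_quat(c["attitude"]).inv().apply(np.atleast_2d(p)-c["eye"])
    return np.c_[c["cx"]+f*q[:,0]/-q[:,2], c["cy"]-f*q[:,1]/-q[:,2]]
def crop(c,u0,v0,w,h,s,name):
    im=cv2.resize(c["pixels"][v0:v0+h,u0:u0+w],None,fx=s,fy=s,interpolation=cv2.INTER_CUBIC)
    for k in range(0,w,20): cv2.putText(im,str(u0+k),(k*s,10),0,.35,(0,0,255)); im[::6,k*s]=(0,0,255)
    for k in range(0,h,20): cv2.putText(im,str(v0+k),(0,k*s+10),0,.35,(0,0,255)); im[k*s,::6]=(0,0,255)
    cv2.imwrite("pics/"+name,im)
E
python3 - <<'E'
from h import *
a=read_camera("top"); b=read_camera("scene")
crop(a,200,140,140,110,5,"top1.png"); crop(b,210,175,140,115,5,"scene1.png")
for c,n in((a,"top"),(b,"scene")):
    print(n,proj(c,[0,0,0]),proj(c,[142,-608,230]))
# platform ellipse
for c,u,v,w,h in((a,350,205,80,80),(b,115,235,70,55)):
    g=c["pixels"][v:v+h,u:u+w].max(2); m=(g<50).astype('uint8')
    n,l,s,ce=cv2.connectedComponentsWithStats(m); i=1+np.argmax(s[1:,4]); 
    cn=max(cv2.findContours((l==i).astype('uint8'),0,1)[0],key=len); e=cv2.fitEllipse(cn)
    print(s[i],e[0]+np.array([u,v]),e[1:],back(c,e[0][0]+u,e[0][1]+v,20))
E
```

```text
top [[274.0304441  414.07749846]] [[542.90412717 376.2780267 ]]
scene [[187.54955705 166.7327494 ]] [[ -5.72624731 168.08723904]]
[  17   17   42   42 1338] [387.60440063 242.25000763] ((39.87815475463867, 40.87102508544922), 139.68572998046875) [ 459.86958385 -313.29498375   20.        ]
[ 12  12  45  31 992] [149.04484177 261.4179554 ] ((28.594070434570312, 43.14179229736328), 80.48932647705078) [ 471.20998944 -316.64192419   20.        ]
```

View pics/top1.png

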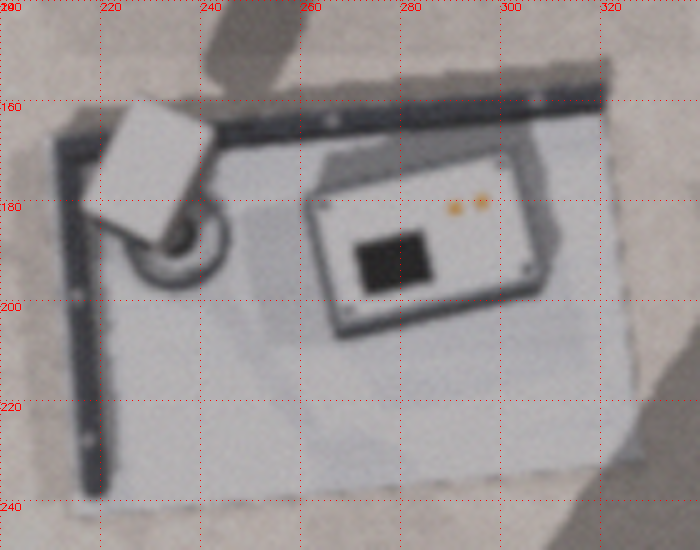

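View pics/scene1.png

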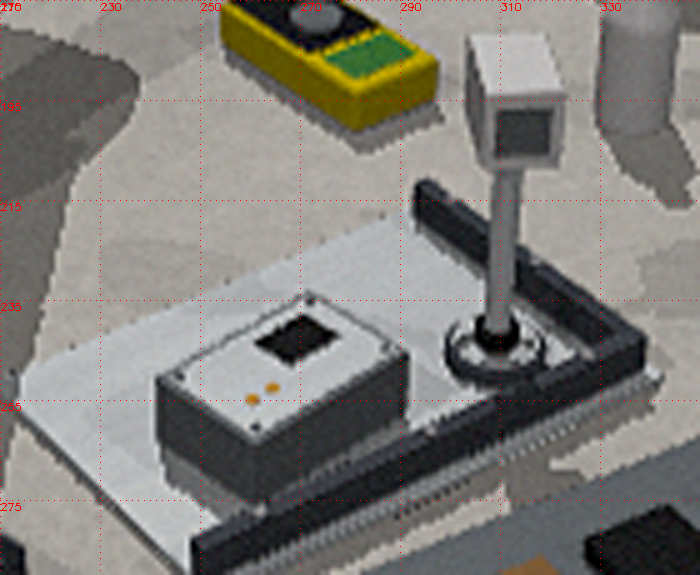

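The crops show the fences, the mast's foot and head, and the module's top corners clearly. The two cameras disagree on the platform by 11 mm in x, which suggests lens distortion. I'll fit the poses and a radial term jointly.

```bash
cat > fit.py <<'E'
from h import *
from scipy.optimize import least_squares
def projk(c,p,k):
    f=K(c); q=proj(c,p)-[c["cx"],c["cy"]]; r2=(q**2).sum(1)/f**2
    return q*(1+k*r2)[:,None]+[c["cx"],c["cy"]]
def T(x,y,a,pts):
    pts=np.atleast_2d(np.array(pts,float)); co,si=np.cos(a),np.sin(a)
    return np.c_[x+co*pts[:,0]-si*pts[:,1], y+si*pts[:,0]+co*pts[:,1], pts[:,2]]
t=lambda x,y:(200+x/5-.4,140+y/5-.4)
s=lambda x,y:(210+x/5-.4,175+y/5-.4)
M=[(40,60,53),(40,-60,53),(-40,-60,53),(-40,60,53)]
H=[(32,22,210),(32,-22,210),(-32,-22,210),(-32,22,210)]
# (cam, object, local point, pixel)
D=[(0,'f',(0,-300,8),t(605,112)),(0,'f',(-190,0,8),t(108,495)),(0,'f',(-200,-300,8),t(642,460)),
(1,'f',(-200,-300,8),s(20,402)),(1,'f',(-190,0,34),s(415,185)),(1,'f',(0,-300,34),s(197,535)),
(0,'m',M[0],t(307,192)),(0,'m',M[1],t(506,151)),(0,'m',M[2],t(543,278)),(0,'m',M[3],t(334,324)),
(1,'m',M[3],s(310,293)),(1,'m',M[0],s(408,352)),(1,'m',M[1],s(258,440)),(1,'m',M[2],s(157,378)),
(0,'h',H[3],t(165,247)),(0,'h',H[0],t(217,133)) ,(0,'h',H[1],t(145,97)),(0,'h',H[2],t(83,205)),
(1,'h',H[0],s(468,37)),(1,'h',H[0],s(468,37)),(1,'h',H[0],s(468,37)),
(0,'p',(0,0,20),(387.6,242.25)),(1,'p',(0,0,20),(149.0,261.4)),(1,'b',(0,0,20),s(495,346))]
# head labelled by line yaw ~ -23 deg: lens at local +x here
D=[d for d in D if d[1]!='h']
D+=[(0,'h',(32,22,210),t(145,97)),(0,'h',(32,-22,210),t(215,133)),(0,'h',(-32,-22,210),t(165,247)),(0,'h',(-32,22,210),t(83,205)),
(1,'h',(-32,-22,210),s(468,37)),(1,'h',(-32,22,210),s(542,33)),(1,'h',(32,22,210),s(562,92)),(1,'h',(32,-22,210),s(490,97))]
ix={'f':0,'m':3,'h':6,'p':9}
def pred(v,cs):
    out=[]
    for c,o,l,_ in D:
        a=v[6:9] if o=='b' else (np.r_[v[9:11],0] if o=='p' else v[ix[o]:ix[o]+3])
        out.append(projk(cs[c],T(*a,l),v[11+c])[0])
    return np.array(out)
if __name__=="__main__":
    cs=[read_camera("top"),read_camera("scene")]
    px=np.array([d[3] for d in D])
    v0=np.array([590,150,.1,530,0,.2,560,120,-.4,465,-313,-.1,-.1])
    r=least_squares(lambda v:np.r_[(pred(v,cs)-px).ravel(),v[11:]/1.],v0,loss='soft_l1',x_scale=np.r_[10,10,.1,10,10,.1,10,10,.1,10,10,.1,.1])
    v=r.x; np.set_printoptions(precision=3,suppress=True); np.save("v.npy",v)
    for n,i in ix.items(): print(n,v[i:i+(2 if n=='p' else 3)])
    print("k",v[11:])
    for d,e in zip(D,pred(v,cs)-px): print(d[:3],e)
    co,si=np.cos(v[2]),np.sin(v[2])
    for i in(3,6): w=v[i:i+2]-v[:2]; print("in fixture",co*w[0]+si*w[1],-si*w[0]+co*w[1],np.degrees(v[i+2]-v[2]))
E
python3 fit.py
```

```text
f [660.658 169.121   0.105]
m [610.721 -26.525   0.238]
h [615.867 110.77   -0.443]
p [ 459.929 -320.712]
k [-0.371 -0.298]
(0, 'f', (0, -300, 8)) [-1.128 -0.612]
(0, 'f', (-190, 0, 8)) [ 0.014 -0.905]
(0, 'f', (-200, -300, 8)) [-0.317 -1.192]
(1, 'f', (-200, -300, 8)) [-5.114 -4.812]
(1, 'f', (-190, 0, 34)) [-0.279 -1.161]
(1, 'f', (0, -300, 34)) [-0.741 -0.404]
(0, 'm', (40, 60, 53)) [-1.357 -0.714]
(0, 'm', (40, -60, 53)) [ 1.031 -2.373]
(0, 'm', (-40, -60, 53)) [ 0.716 -0.07 ]
(0, 'm', (-40, 60, 53)) [-0.028  0.822]
(1, 'm', (-40, 60, 53)) [ 0.135 -1.532]
(1, 'm', (40, 60, 53)) [ 0.768 -0.967]
(1, 'm', (40, -60, 53)) [-0.404  0.402]
(1, 'm', (-40, -60, 53)) [-0.408 -0.787]
(0, 'p', (0, 0, 20)) [-0.002 -0.814]
(1, 'p', (0, 0, 20)) [-0.317 -2.686]
(1, 'b', (0, 0, 20)) [-0.66  -1.607]
(0, 'h', (32, 22, 210)) [-0.992 -1.742]
(0, 'h', (32, -22, 210)) [ 0.985 -1.531]
(0, 'h', (-32, -22, 210)) [-0.547 -1.16 ]
(0, 'h', (-32, 22, 210)) [-0.186 -0.339]
(1, 'h', (-32, -22, 210)) [-1.029 -1.571]
(1, 'h', (-32, 22, 210)) [-0.077 -1.283]
(1, 'h', (32, 22, 210)) [ 0.095 -0.842]
(1, 'h', (32, -22, 210)) [-1.843 -1.259]
in fixture -70.07475805531031 -189.36872085550525 7.6643110318081185
in fixture -50.633842838671065 -53.36007840242582 -31.343152636505096
```

>>> move_arm --pt "0 0 0.03 0 0 0 0" --pt "0.02 0.03 0.03 0 0 -0.02 0" --pt "0.035 0.055 0.01 0 0 -0.055 0" --pt "0.035 0.055 0 0 0 -0.055 0" --pt "0.035 0.055 0 0 0 -0.055 0" --pt "0.035 0.055 0 0 0 -0.055 0" --pt "0.035 0.055 0 0 0 -0.055 0" --pt "0.035 0.055 0 0 0 -0.055 0" --pt "0.035 0.055 0 0 0 -0.055 0" --pt "0.035 0.055 0 0 0 -0.055 0" --newtons 40

```text
time_s: 1.55
position: [430.5, -155.5, 301.2]
eef_rot: [0.555, 0.439, -0.438, -0.554]
ft_force: [1.6, 0.6, -0.8]
finger_gap: 85.6
```

>>> move_arm --pt "0.035 0.05 0 0 0 -0.055 0" --pt "0.035 0.05 0 0 0 -0.055 0" --pt "0.035 0.05 0 0 0 -0.055 0" --pt "0.035 0.05 0 0 0 -0.05 0" --pt "0.025 0.03 0 0 0 0 0" --pt "0.01 0.01 0 0 0 0 0" --pt "0 0 0 0 0 0 0" --pt "0 0 0 0 0 0 0"

```text
time_s: 2.55
position: [604.2, 81.5, 301.1]
eef_rot: [0.598, 0.377, -0.377, -0.598]
ft_force: [0.7, 0.3, 0.5]
finger_gap: 85.7
```

>>> move_arm --pt "0.006 0.015 -0.02 0 0 0 0" --pt "0.006 0.015 -0.02 0 0 0 0" --pt "0 0 -0.01 0 0 0 0" --pt "0 0 0 0 0 0 0"

```text
time_s: 3.05
position: [616.2, 112.0, 249.8]
eef_rot: [-0.598, -0.376, 0.378, 0.598]
ft_force: [0.6, -0.5, 0.7]
finger_gap: 85.5
```

```bash
python3 - <<'E'
from h import *
o=get_obs(); print(o["position"],o["eef_rot"])
b=read_camera("scene"); a=read_camera("top")
A=b["pixels"][110:260,255:355]; B=a["pixels"][130:280,180:280]
im=np.hstack([cv2.resize(x,None,fx=4,fy=4,interpolation=cv2.INTER_CUBIC) for x in(A,B)])
for k in range(0,200,20): im[::6,k*4]=(0,0,255); cv2.putText(im,str((255+k) if k<100 else 80+k),(k*4,10),0,.35,(0,0,255))
for k in range(0,150,20): im[k*4,::6]=(0,0,255); cv2.putText(im,str(110+k),(0,k*4+10),0,.35,(0,0,255))
cv2.imwrite("pics/g1.png",im)
from fit import projk
v=np.load("v.npy"); p=np.array(o["position"])
J=R.from_quat(o["eef_rot"]).as_matrix(); print(J)
for s in(-43,43): print("finger tip inner",projk(b,[p+J[:,0]*s-J[:,1]*13],v[12]),projk(a,[p+J[:,0]*s-J[:,1]*13],v[11]))
E
```

```text
[616.22028401 112.00166869 249.78427775] [-0.59818228 -0.37609784  0.37777254  0.59834462]
[[ 0.43167665 -0.00212621 -0.90202591]
 [ 0.90202646 -0.00106826  0.43167943]
 [-0.00188144 -0.99999717  0.00145675]]
finger tip inner [[297.55002649 169.5278896 ]] [[243.85801052 175.36237181]]
finger tip inner [[329.51382175 168.70928199]] [[211.32594463 160.03784578]]
```

View pics/g1.png

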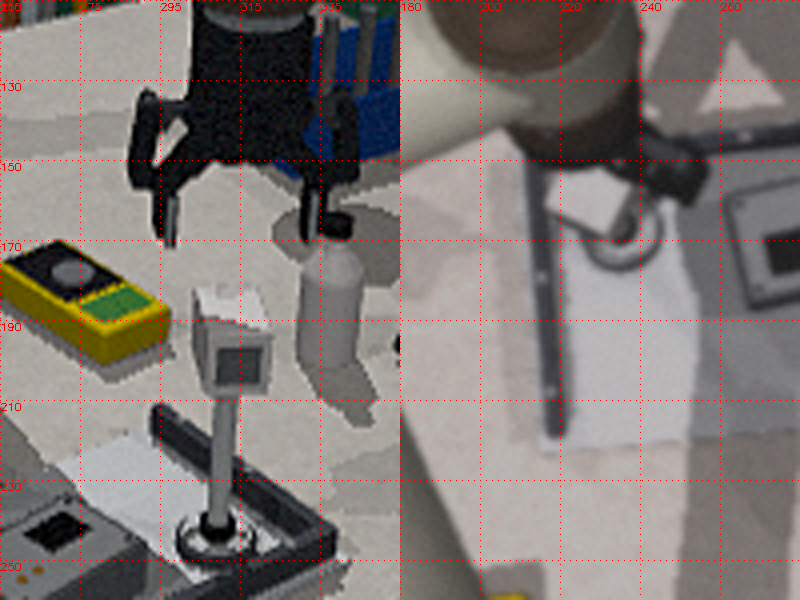

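The scene crop shows the finger tips at (297,171) and (331,170), within 1.5 px of the predicted positions. The head spans columns 303–323 and is centred between the fingers. I'll descend and straddle it.

>>> move_arm --pt "0 0 -0.025 0 0 0 0" --pt "0 0 -0.03 0 0 0 0" --pt "0 0 -0.02 0 0 0 0" --pt "0 0 -0.012 0 0 0 0" --pt "0 0 0 0 0 0 30" --pt "0 0 0 0 0 0 60" --pt "0 0 0 0 0 0 80" --pt "0 0 0 0 0 0 80" --newtons 20

```text
time_s: 4.15
position: [617.1, 112.7, 164.5]
eef_rot: [0.598, 0.377, -0.377, -0.598]
ft_force: [0.0, -0.3, -0.7]
finger_gap: 58.6
```

```bash
python3 - <<'E'
from h import *
o=get_obs(); print(o["position"],o["finger_gap"])
b=read_camera("scene"); crop(b,265,130,90,130,4,"g2.png")
E
```

```text
[617.07303568 112.66194338 164.4530635 ] 58.5725028732563
```

View pics/g2.png

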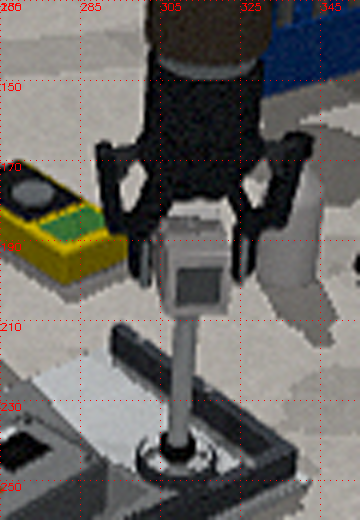

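The fingers straddle the head with similar gaps on both sides, so I'll close, then lift.

>>> move_arm --pt "0 0 0 0 0 0 95" --pt "0 0 0 0 0 0 110" --pt "0 0 0 0 0 0 125" --pt "0 0 0 0 0 0 140" --pt "0 0 0 0 0 0 160" --pt "0 0 0 0 0 0 160" --newtons 45

```text
time_s: 4.95
position: [617.0, 112.5, 163.9]
eef_rot: [0.598, 0.377, -0.377, -0.598]
ft_force: [-0.0, -0.0, 0.9]
finger_gap: 43.9
```

>>> move_arm --pt "0 0 0.01 0 0 0 160" --pt "0 0 0.02 0 0 0 160" --pt "0 0 0.025 0 0 0 160" --pt "0 0 0.02 0 0 0 160" --pt "0 0 0.01 0 0 0 160" --pt "0 0 0 0 0 0 160"

```text
time_s: 5.7
position: [616.5, 112.6, 248.6]
eef_rot: [-0.598, -0.377, 0.377, 0.599]
ft_force: [0.2, -0.0, -5.8]
finger_gap: 43.5
```

```bash
python3 - <<'E'
from h import *
b=read_camera("scene"); crop(b,255,90,110,150,4,"g3.png")
E
```

```text
(no output)
```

View pics/g3.png

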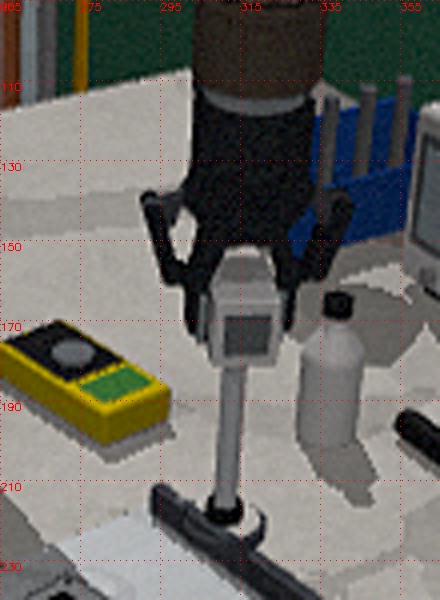

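Mast is lifted (5.8 N) and hangs upright. Next I'll carry it to the platform.

>>> move_arm --pt "-0.003 -0.008 0.005 0 0 0 160" --pt "-0.006 -0.016 0.005 0 0 0 160" --pt "-0.01 -0.026 0 0 0 0 160" --pt "-0.012 -0.034 0 0 0 0 160" --pt "-0.014 -0.04 0 0 0 0 160" --pt "-0.014 -0.04 0 0 0 0 160" --pt "-0.014 -0.04 0 0 0 0 160" --pt "-0.014 -0.04 0 0 0 0 160" --pt "-0.014 -0.04 0 0 0 0 160" --pt "-0.014 -0.04 0 0 0 0 160"

```text
time_s: 7.0
position: [499.5, -213.8, 259.1]
eef_rot: [0.599, 0.377, -0.377, -0.598]
ft_force: [1.3, -0.3, -6.1]
finger_gap: 43.6
```

>>> move_arm --pt "-0.012 -0.034 0 0 0 0 160" --pt "-0.012 -0.03 0 0 0 0 160" --pt "-0.01 -0.022 0 0 0 0 160" --pt "-0.008 -0.014 0 0 0 0 160" --pt "-0.005 -0.008 0 0 0 0 160" --pt "0 0 0 0 0 0 160" --pt "0 0 -0.015 0 0 0 160" --pt "0 0 -0.02 0 0 0 160" --pt "0 0 -0.015 0 0 0 160" --pt "0 0 0 0 0 0 160"

```text
time_s: 8.25
position: [454.1, -318.6, 206.8]
eef_rot: [-0.597, -0.376, 0.378, 0.599]
ft_force: [-0.6, -0.1, -6.0]
finger_gap: 43.5
```

```bash
python3 - <<'E'
from h import *
b=read_camera("scene"); crop(b,90,120,120,160,4,"g4.png"); print(get_obs()["position"])
E
```

```text
[ 454.83926556 -319.17421159  208.10888226]
```

View pics/g4.png

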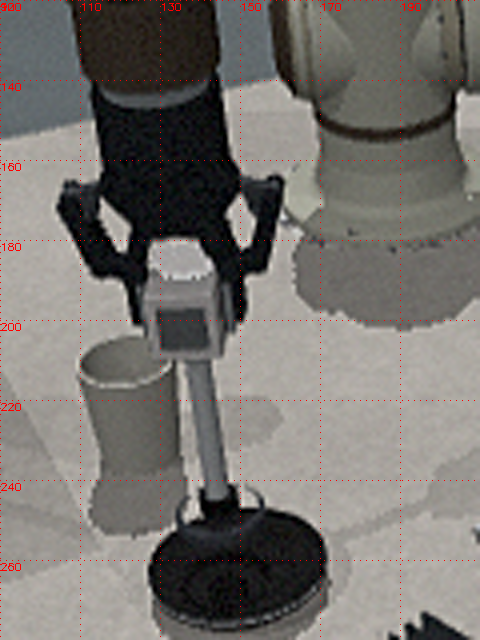

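```bash
python3 - <<'E'
from h import *
from fit import projk
b=read_camera("scene");o=get_obs();p=o["position"];print(p)
dz=p[2]-163.9
for x,y in((p[0],p[1]),(p[0]+1.,p[1])):
  for h in(20,60,152,202): print(h,projk(b,[[x,y,8+dz+h-(8 if h==20 else 0)]],-.3))
print("platform top",projk(b,[[460,-320,20],[470,-318,20]],-.3))
E
```

```text
[ 455.3633514  -319.48592623  209.02904857]
20 [[146.55176681 244.97380581]]
60 [[144.40525307 230.92563717]]
152 [[140.23792222 202.40736173]]
202 [[137.95811668 186.01078297]]
20 [[146.67365893 245.16779884]]
60 [[144.52751494 231.11611482]]
152 [[140.36061496 202.58894713]]
202 [[138.08087199 186.18621162]]
platform top [[148.94127854 258.64607587]
 [150.82923103 260.41359108]]
```

>>> move_arm --pt "0.003 0.001 0 0 0 0 160" --pt "0.003 0.002 0 0 0 0 160" --pt "0 0 -0.01 0 0 0 160" --pt "0 0 -0.01 0 0 0 160" --pt "0 0 -0.006 0 0 0 160" --pt "0 0 -0.003 0 0 0 160" --pt "0 0 0 0 0 0 160" --pt "0 0 0 0 0 0 160"

```text
time_s: 9.35
position: [461.1, -316.6, 180.2]
eef_rot: [0.598, 0.377, -0.377, -0.598]
ft_force: [0.2, -0.5, -6.3]
finger_gap: 43.4
```

>>> move_arm --pt "0 0 -0.001 0 0 0 160" --pt "0 0 -0.001 0 0 0 160" --pt "0 0 -0.001 0 0 0 160" --pt "0 0 0 0 0 0 160"

```text
time_s: 9.85
position: [460.8, -316.4, 176.7]
eef_rot: [-0.598, -0.377, 0.377, 0.598]
ft_force: [-0.1, 1.2, -5.0]
finger_gap: 43.5
```

>>> move_arm --pt "0 0 -0.0005 0 0 0 160" --pt "0 0 -0.0005 0 0 0 160" --pt "0 0 0 0 0 0 160"

```text
time_s: 10.22
position: [460.9, -316.5, 175.9]
eef_rot: [0.598, 0.377, -0.377, -0.598]
ft_force: [0.5, -0.2, -5.4]
finger_gap: 43.8
```

```bash
python3 - <<'E'
from h import *
b=read_camera("scene"); crop(b,90,130,120,150,4,"g5.png"); print(get_obs()["position"],get_obs()["ft_force"])
E
```

```text
[ 460.89517634 -316.51247723  175.91850602] [ 0.05703665  0.34219551 -5.9308876 ]
```

View pics/g5.png

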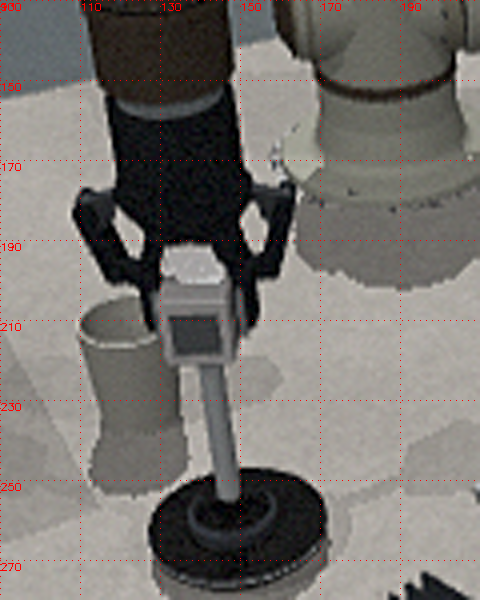

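The mast is over the platform: its foot ring centre is near (148,258) and the platform centre near (149.5,260.5). The force still shows the full weight, so I'll go lower in small steps.

>>> move_arm --pt "0 0 -0.0005 0 0 0 160" --pt "0 0 -0.0005 0 0 0 160" --pt "0 0 -0.0005 0 0 0 160" --pt "0 0 0 0 0 0 160"

```text
time_s: 10.78
position: [461.1, -316.6, 175.9]
eef_rot: [0.599, 0.377, -0.377, -0.598]
ft_force: [-2.5, 2.2, 4.9]
finger_gap: 43.5
```

Contact. I'll ease off by 0.5 mm and release slowly.

>>> move_arm --pt "0 0 0.0005 0 0 0 160" --pt "0 0 0 0 0 0 150" --newtons 20

```text
time_s: 11.02
position: [461.1, -316.7, 175.9]
eef_rot: [0.599, 0.377, -0.377, -0.598]
ft_force: [-2.6, 1.9, 6.0]
finger_gap: 44.0
```

>>> move_arm --pt "0 0 0 0 0 0 125" --pt "0 0 0 0 0 0 118" --pt "0 0 0 0 0 0 110" --pt "0 0 0 0 0 0 95" --pt "0 0 0 0 0 0 80" --pt "0 0 0 0 0 0 50" --pt "0 0 0 0 0 0 0" --pt "0 0 0 0 0 0 0" --pt "0 0 0 0 0 0 0"

```text
time_s: 12.15
position: [460.8, -316.5, 174.8]
eef_rot: [0.598, 0.377, -0.377, -0.598]
ft_force: [0.4, 0.1, 0.3]
finger_gap: 85.4
```

>>> move_arm --pt "0 0 0.01 0 0 0 0" --pt "0 0 0.03 0 0 0 0" --pt "0 0 0.05 0 0 0 0" --pt "0 0 0.03 0 0 0 0" --pt "0.03 0.03 0 0 0 0.1 0" --pt "0.03 0.05 0 0 0 0.1 0" --pt "0.0 0.05 0 0 0 0.1 0" --pt "0 0 0 0 0 0 0"

```text
time_s: 13.15
position: [521.2, -183.9, 295.8]
eef_rot: [0.534, 0.464, -0.463, -0.534]
ft_force: [-0.5, -1.4, -0.3]
finger_gap: 85.2
```

```bash
python3 - <<'E'
from h import *
b=read_camera("scene"); a=read_camera("top"); print(get_obs()["position"],get_obs()["q"])
A=b["pixels"][170:290,90:210]; B=a["pixels"][190:290,340:440]
im=np.hstack([cv2.resize(x,(400,400),interpolation=cv2.INTER_CUBIC) for x in(A,B)])
cv2.imwrite("pics/p1.png",im)
E
```

```text
[ 521.02861585 -186.21637186  295.64548756] [-5.00491867e-02  2.22133543e-01 -6.22379823e-02  4.09715930e-04
 -1.28521440e+00 -1.66629253e+00]
```

View pics/p1.png

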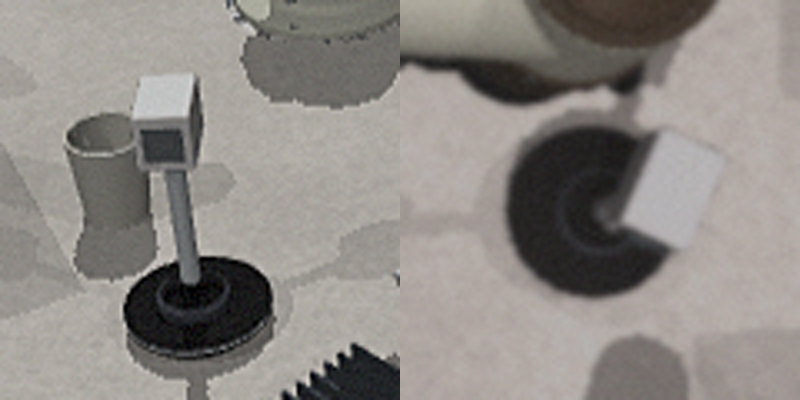

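The mast stands released, its foot well inside the platform in both views. Now the module, starting with a two-finger push in fixture +x. I'll position behind its long -x face at roughly fixture (-155, -189), with the jaws along the fixture y axis.

>>> move_arm --pt "0.001 0.03 0 0 0 0.08 75" --pt "0.001 0.04 0 0 0 0.09 75" --pt "0.002 0.045 0 0 0 0.08 75" --pt "0.001 0.036 0 0 0 0 75" --pt "0 0 -0.06 0 0 0 75" --pt "0 0 -0.06 0 0 0 75" --pt "0 0 -0.05 0 0 0 75" --pt "0 0 0 0 0 0 75"

```text
time_s: 14.25
position: [523.3, -37.2, 121.7]
eef_rot: [-0.472, -0.522, 0.527, 0.476]
ft_force: [-0.7, -0.4, 0.6]
finger_gap: 60.5
```

```bash
python3 - <<'E'
from h import *
o=get_obs();print(o["position"],o["eef_rot"],o["finger_gap"])
b=read_camera("scene"); crop(b,190,140,150,145,4,"q1.png")
E
```

```text
[523.34476672 -37.15800079 121.66128209] [-0.47217636 -0.52209585  0.52723649  0.47590661] 60.49694880844698
```

View pics/q1.png

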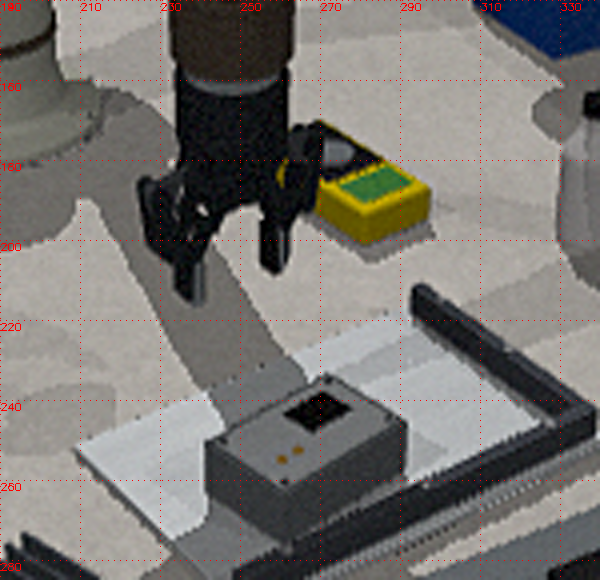

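Clear view: the module's top corners are at about (241,251), (271,234), (291,245) and (262,261). The finger tips are at (237,215) and (258,207), behind its -x face. I'll descend and push +x.

>>> move_arm --pt "0 0 -0.05 0 0 0 75" --pt "0 0 -0.03 0 0 0 75" --pt "0 0 -0.02 0 0 0 75" --pt "0 0 -0.005 0 0 0 75" --pt "0 0 0 0 0 0 75"

```text
time_s: 14.92
position: [527.7, -35.4, 21.6]
eef_rot: [0.474, 0.526, -0.524, -0.473]
ft_force: [0.1, 0.5, -0.2]
finger_gap: 60.3
```

>>> move_arm --pt "0.005 0.0005 0 0 0 0 75" --pt "0.005 0.0005 0 0 0 0 75" --pt "0.005 0.0005 0 0 0 0 75" --pt "0.005 0.0005 0 0 0 0 75" --pt "0 0 0 0 0 0 75"

```text
time_s: 15.55
position: [546.3, -33.4, 19.7]
eef_rot: [0.473, 0.525, -0.525, -0.473]
ft_force: [0.0, 0.5, -0.4]
finger_gap: 60.8
```

>>> move_arm --pt "0.005 0.0005 -0.002 0 0 0 75" --pt "0.005 0.0005 -0.002 0 0 0 75" --pt "0.005 0.0005 0 0 0 0 75" --pt "0.005 0.0005 0 0 0 0 75" --pt "0 0 0 0 0 0 75"

```text
time_s: 16.18
position: [566.6, -31.4, 15.6]
eef_rot: [0.474, 0.525, -0.525, -0.473]
ft_force: [-0.9, -0.1, -0.7]
finger_gap: 60.2
```

>>> move_arm --pt "0.004 0.0005 0 0 0 0 75" --pt "0.004 0.0005 0 0 0 0 75" --pt "0.004 0.0005 0 0 0 0 75"

```text
time_s: 16.55
position: [577.4, -30.2, 15.7]
eef_rot: [-0.473, -0.525, 0.526, 0.474]
ft_force: [-4.7, -1.5, 0.2]
finger_gap: 60.7
```

>>> move_arm --pt "0.003 0.0003 0 0 0 0 75" --pt "0.003 0.0003 0 0 0 0 75" --pt "0.002 0.0002 0 0 0 0 75" --pt "0 0 0 0 0 0 75"

```text
time_s: 17.05
position: [586.3, -29.1, 15.7]
eef_rot: [0.474, 0.525, -0.525, -0.473]
ft_force: [-2.5, -1.3, -1.5]
finger_gap: 60.3
```

>>> move_arm --pt "0.001 0.0001 0 0 0 0 75" --pt "0.001 0.0001 0 0 0 0 75" --pt "0.001 0.0001 0 0 0 0 75"

```text
time_s: 17.42
position: [587.5, -29.0, 15.8]
eef_rot: [-0.473, -0.524, 0.526, 0.474]
ft_force: [-7.8, 0.6, 3.3]
finger_gap: 60.1
```

>>> move_arm --pt "0.001 0.0001 0 0 0 0 75" --pt "0.001 0.0001 0 0 0 0 75"

```text
time_s: 17.68
position: [587.4, -29.0, 15.8]
eef_rot: [-0.472, -0.523, 0.527, 0.475]
ft_force: [-12.7, 1.8, 7.5]
finger_gap: 60.3
```

Flush on the far fence: the force rises and the TCP has stopped. I'll retreat, lift, turn a quarter and go to the -y face.

>>> move_arm --pt "-0.01 -0.001 0 0 0 0 75" --pt "-0.02 -0.002 0 0 0 0 75" --pt "0 0 0.04 0 0 0 75" --pt "0 0 0.05 0 0 0 75" --pt "0.012 -0.02 0 0 0 0.18 170" --pt "0.012 -0.02 0 0 0 0.18 170" --pt "0.012 -0.02 0 0 0 0.18 170" --pt "0.012 -0.02 0 0 0 0.18 170" --pt "0.012 -0.013 0 0 0 0.18 170" --pt "0.012 0 0 0 0 0.18 170"

```text
time_s: 18.92
position: [634.9, -125.8, 106.7]
eef_rot: [0.136, 0.694, -0.694, -0.132]
ft_force: [0.1, 0.4, 0.1]
finger_gap: 28.5
```

>>> move_arm --pt "0.013 0 0 0 0 0.18 170" --pt "0.013 0 0 0 0 0.18 170" --pt "0.01 0 0 0 0 0.131 170" --pt "0 0 0 0 0 0 170" --pt "0 0 0 0 0 0 170"

```text
time_s: 19.55
position: [669.1, -124.6, 106.1]
eef_rot: [0.036, -0.706, 0.706, -0.037]
ft_force: [-0.1, 0.7, -0.0]
finger_gap: 28.4
```

```bash
python3 - <<'E'
from h import *
o=get_obs();p=o["position"];J=R.from_quat(o["eef_rot"]).as_matrix();print(p,np.arctan2(J[1,0],J[0,0]),J[2,1],o["finger_gap"],o["q"])
w=p[:2]-[660.7,169.1]; c,s=np.cos(.105),np.sin(.105); print(c*w[0]+s*w[1],-s*w[0]+c*w[1])
b=read_camera("scene"); crop(b,190,150,150,145,4,"q2.png")
E
```

```text
[ 669.05918593 -124.63174738  106.06133758] -3.0393636400715534 -0.9999990137801539 28.380181692653263 [ 5.29029861e-02  5.76356486e-01 -1.78653978e-03  1.44949989e-04
 -9.91254116e-01  4.92465995e-02]
-22.47204460351135 -292.9901408245109
```

View pics/q2.png

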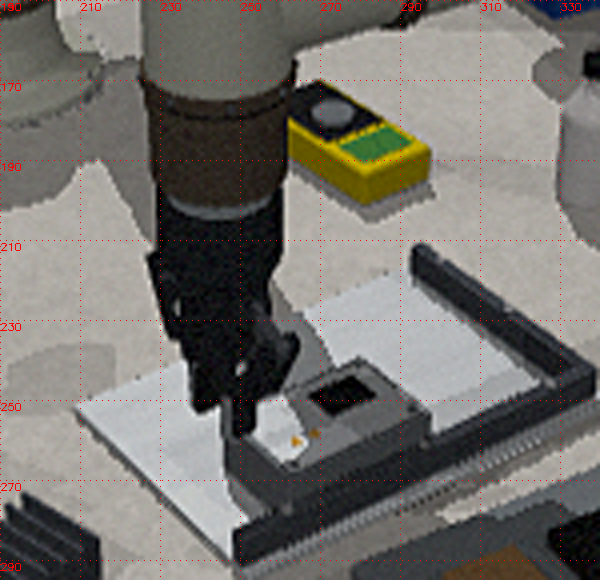

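Picture: the module now lies parallel to the far fence and the fingers are beyond its -y end. They're 20 mm too far in x, so I'll correct that, descend and push along +y.

>>> move_arm --pt "-0.012 -0.001 0 0 0 0 170" --pt "-0.009 -0.001 0 0 0 0 170" --pt "0 0 -0.04 0 0 0 170" --pt "0 0 -0.03 0 0 0 170" --pt "0 0 -0.017 0 0 0 170" --pt "0 0 0 0 0 0 170"

```text
time_s: 20.35
position: [646.9, -126.8, 17.8]
eef_rot: [0.038, -0.706, 0.706, -0.036]
ft_force: [0.5, -0.6, 0.5]
finger_gap: 28.2
```

>>> move_arm --pt "-0.0005 0.005 0 0 0 0 170" --pt "-0.0005 0.005 0 0 0 0 170" --pt "-0.0005 0.005 0 0 0 0 170" --pt "-0.0005 0.005 0 0 0 0 170" --pt "-0.0005 0.005 0 0 0 0 170" --pt "-0.0005 0.005 0 0 0 0 170"

```text
time_s: 21.1
position: [644.8, -96.8, 18.8]
eef_rot: [0.037, -0.706, 0.706, -0.037]
ft_force: [0.0, -2.8, -1.1]
finger_gap: 28.6
```

>>> move_arm --pt "-0.001 0.01 0 0 0 0 170" --pt "-0.001 0.01 0 0 0 0 170" --pt "-0.001 0.01 0 0 0 0 170" --pt "-0.001 0.01 0 0 0 0 170" --pt "-0.001 0.01 0 0 0 0 170"

```text
time_s: 21.72
position: [639.7, -46.0, 18.8]
eef_rot: [0.037, -0.706, 0.706, -0.037]
ft_force: [0.3, -3.6, 0.9]
finger_gap: 28.3
```

>>> move_arm --pt "-0.001 0.01 0 0 0 0 170" --pt "-0.001 0.01 0 0 0 0 170" --pt "-0.001 0.01 0 0 0 0 170" --pt "-0.001 0.01 0 0 0 0 170" --pt "-0.001 0.01 0 0 0 0 170" --pt "-0.0006 0.006 0 0 0 0 170" --pt "-0.0006 0.006 0 0 0 0 170" --pt "0 0 0 0 0 0 170"

```text
time_s: 22.72
position: [633.5, 16.3, 18.7]
eef_rot: [-0.037, 0.706, -0.706, 0.037]
ft_force: [-0.3, -0.9, -0.2]
finger_gap: 28.5
```

>>> move_arm --pt "-0.0004 0.004 0 0 0 0 170" --pt "-0.0004 0.004 0 0 0 0 170" --pt "-0.0002 0.002 0 0 0 0 170" --pt "-0.0001 0.001 0 0 0 0 170"

```text
time_s: 23.22
position: [632.5, 26.5, 18.7]
eef_rot: [-0.037, 0.706, -0.706, 0.037]
ft_force: [0.2, -2.2, -0.3]
finger_gap: 28.1
```

>>> move_arm --pt "-0.0001 0.001 0 0 0 0 170" --pt "-0.0001 0.001 0 0 0 0 170" --pt "-0.0001 0.001 0 0 0 0 170"

```text
time_s: 23.6
position: [632.1, 29.4, 18.7]
eef_rot: [-0.037, 0.706, -0.706, 0.037]
ft_force: [-0.4, -4.1, -1.0]
finger_gap: 28.2
```

>>> move_arm --pt "-0.0001 0.001 0 0 0 0 170" --pt "-0.0001 0.001 0 0 0 0 170" --pt "-0.0001 0.001 0 0 0 0 170"

```text
time_s: 23.98
position: [631.8, 32.4, 18.7]
eef_rot: [-0.037, 0.706, -0.706, 0.037]
ft_force: [0.2, -2.8, -1.6]
finger_gap: 28.8
```

>>> move_arm --pt "-0.0001 0.001 0 0 0 0 170" --pt "-0.0001 0.001 0 0 0 0 170" --pt "-0.0001 0.001 0 0 0 0 170"

```text
time_s: 24.35
position: [631.3, 33.9, 18.7]
eef_rot: [0.037, -0.706, 0.707, -0.036]
ft_force: [1.7, -11.1, -1.3]
finger_gap: 28.8
```

>>> move_arm --pt "-0.0001 0.001 0 0 0 0 170" --pt "-0.0001 0.001 0 0 0 0 170"

```text
time_s: 24.6
position: [631.3, 33.9, 18.9]
eef_rot: [0.037, -0.705, 0.707, -0.036]
ft_force: [3.6, -18.4, -1.9]
finger_gap: 28.4
```

The side fence is reached: 18 N and the TCP has stopped. I'll retreat and press once more in +x to make sure it is seated on the far fence.

>>> move_arm --pt "0.001 -0.01 0 0 0 0 170" --pt "0.002 -0.018 0 0 0 0 170" --pt "0 0 0.04 0 0 0 170" --pt "0 0 0.05 0 0 0 170" --pt "-0.012 0.01 0 0 0 -0.18 75" --pt "-0.012 0.01 0 0 0 -0.18 75" --pt "-0.012 0.01 0 0 0 -0.18 75" --pt "-0.012 0.01 0 0 0 -0.18 75" --pt "-0.012 0.01 0 0 0 -0.18 75" --pt "-0.012 0.01 0 0 0 -0.18 75"

```text
time_s: 25.85
position: [562.3, 69.7, 109.1]
eef_rot: [0.333, 0.624, -0.623, -0.333]
ft_force: [0.2, -0.1, -0.1]
finger_gap: 60.4
```

>>> move_arm --pt "-0.012 0.01 0 0 0 -0.18 75" --pt "0 0.01 0 0 0 -0.18 75" --pt "0 0.01 0 0 0 -0.131 75" --pt "0 0 0 0 0 0 75" --pt "0 0 0 0 0 0 75"

```text
time_s: 26.48
position: [550.5, 99.1, 108.9]
eef_rot: [0.473, 0.526, -0.526, -0.473]
ft_force: [-0.9, 0.3, -1.1]
finger_gap: 60.3
```

>>> move_arm --pt "0 0 -0.04 0 0 0 75" --pt "0 0 -0.035 0 0 0 75" --pt "0 0 -0.017 0 0 0 75" --pt "0 0 0 0 0 0 75" --pt "0.005 0.0005 0 0 0 0 75" --pt "0.005 0.0005 0 0 0 0 75" --pt "0.004 0.0004 0 0 0 0 75" --pt "0.003 0.0003 0 0 0 0 75" --pt "0 0 0 0 0 0 75"

```text
time_s: 27.6
position: [567.7, 101.1, 16.9]
eef_rot: [0.473, 0.525, -0.525, -0.473]
ft_force: [-0.2, 0.5, -0.5]
finger_gap: 60.6
```

>>> move_arm --pt "0.001 0.0001 0 0 0 0 75" --pt "0.001 0.0001 0 0 0 0 75" --pt "0.001 0.0001 0 0 0 0 75" --pt "0.001 0.0001 0 0 0 0 75"

```text
time_s: 28.1
position: [571.5, 101.5, 16.8]
eef_rot: [-0.473, -0.525, 0.525, 0.473]
ft_force: [-0.2, 0.7, -1.0]
finger_gap: 60.4
```

>>> move_arm --pt "0.001 0.0001 0 0 0 0 75" --pt "0.001 0.0001 0 0 0 0 75" --pt "0.001 0.0001 0 0 0 0 75"

```text
time_s: 28.48
position: [574.0, 101.6, 16.7]
eef_rot: [-0.473, -0.525, 0.526, 0.474]
ft_force: [-2.4, 0.7, 1.0]
finger_gap: 60.3
```

>>> move_arm --pt "0.001 0.0001 0 0 0 0 75" --pt "0.001 0.0001 0 0 0 0 75" --pt "0.001 0.0001 0 0 0 0 75"

```text
time_s: 28.85
position: [574.2, 101.3, 16.5]
eef_rot: [-0.472, -0.523, 0.527, 0.475]
ft_force: [-10.2, 1.6, 7.1]
finger_gap: 60.4
```

>>> move_arm --pt "0.001 0.0001 0 0 0 0 75" --pt "0 0 0 0 0 0 75"

```text
time_s: 29.1
position: [574.2, 101.2, 16.4]
eef_rot: [-0.472, -0.522, 0.528, 0.475]
ft_force: [-11.0, 2.3, 7.5]
finger_gap: 60.2
```

Flush again at the same fixture x as before (-93.5). I'll back off, lift clear, and check by numbers since the viewings are used up.

>>> move_arm --pt "-0.005 -0.0005 0 0 0 0 75" --pt "-0.01 -0.001 0 0 0 0 75" --pt "-0.02 -0.002 0 0 0 0 75" --pt "-0.02 0 0.03 0 0 0 75" --pt "-0.03 0 0.06 0 0 0 75" --pt "-0.05 0 0.06 0 0 0 75" --pt "-0.05 0 0.06 0 0 0 75" --pt "-0.03 0 0.03 0 0 0 75" --pt "0 0 0 0 0 0 75" --pt "0 0 0 0 0 0 75"

```text
time_s: 30.35
position: [385.4, 98.6, 228.3]
eef_rot: [0.473, 0.525, -0.525, -0.473]
ft_force: [0.6, 0.7, 0.6]
finger_gap: 60.2
```

```bash
python3 - <<'E'
from h import *
from fit import projk,T
np.set_printoptions(precision=1,suppress=True)
v=np.load("v.npy"); o=get_obs(); print(o["position"],o["ft_force"],o["joint_vel"])
a=read_camera("top"); b=read_camera("scene")
L=[(0,0,53),(0,-120,53),(-80,-120,53),(-80,0,53)]
W=T(*v[:3],L)
for c,k,n in((a,v[11],"top"),(b,v[12],"scene")):
    q=projk(c,W,k); print(n,"expected corners at home",q.tolist())
    g=cv2.cvtColor(c["pixels"],cv2.COLOR_BGR2GRAY)
    # black display patch and orange dots on lid
    hs=cv2.cvtColor(c["pixels"],cv2.COLOR_BGR2HSV)
    x0,y0=(q.min(0)-8).astype(int); x1,y1=(q.max(0)+8).astype(int)
    m=cv2.inRange(hs[y0:y1,x0:x1],(8,120,90),(28,255,255)); print(" orange px",np.argwhere(m)[:,::-1].mean(0)+[x0,y0],m.sum()//255)
    # lid: mask bright inside, then min-area rectangle
    m=(g[y0:y1,x0:x1]<70).astype('uint8'); n_,l,s,ce=cv2.connectedComponentsWithStats(m)
    for i in range(1,n_):
        if s[i,4]>40: print(" dark",s[i,4],ce[i]+[x0,y0],s[i,:4]+[x0,y0,0,0])
s0=cv2.imread("pics/scene0.png");t0=cv2.imread("pics/top0.png")
for n,i0,c in(("scene",s0,b),("top",t0,a)):
    d=cv2.absdiff(i0,c["pixels"]).max(2)>50
    nn,l,s,ce=cv2.connectedComponentsWithStats(cv2.morphologyEx(d.astype('uint8'),cv2.MORPH_OPEN,np.ones((3,3))))
    print(n,"changed",[(r[:4].tolist(),int(r[4])) for r in s[1:] if r[4]>25])
E
```

```text
[385.4  98.6 228.3] [0.6 0.7 0.6] [-0.  0. -0.  0. -0.  0.]
top expected corners at home [[213.7273456242738, 168.40401366924607], [256.65471118913416, 163.94346033690465], [259.46489374863535, 192.2346229468697], [216.0772967090479, 196.66182408384014]]
 orange px [nan nan] 0
 dark 142 [248.3 165.7] [226 163  41   6]
 dark 213 [228.  188.9] [212 167  48  33]
 dark 138 [229.8 185.6] [223 181  15  11]
scene expected corners at home [[334.17537185117413, 235.08138847641683], [302.04992877293546, 250.36861673206005], [284.0355842994166, 236.20498376187967], [315.913219460099, 222.00904250120647]]
 orange px [304.7 241.3] 7
 dark 152 [302.1 220.5] [293 214  21  16]
 dark 88 [311.8 231.9] [304 228  17   9]
 dark 695 [311.4 248.5] [284 237  55  21]
scene changed [([21, 0, 51, 56], 1176), ([144, 0, 28, 11], 211), ([223, 0, 16, 9], 87), ([255, 0, 51, 68], 1365), ([88, 4, 22, 14], 154), ([153, 20, 8, 9], 37), ([61, 27, 23, 14], 146), ([252, 32, 14, 35], 207), ([0, 47, 18, 10], 115), ([5, 58, 30, 10], 187), ([1, 67, 34, 29], 689), ([172, 66, 13, 8], 79), ([261, 84, 4, 9], 35), ([244, 89, 43, 6
[... 672 characters left out ...]
, 251), ([363, 134, 116, 118], 4153), ([219, 161, 23, 29], 394), ([293, 165, 16, 15], 132), ([242, 169, 22, 42], 313), ([243, 174, 10, 6], 49), ([265, 175, 39, 25], 460), ([272, 187, 14, 11], 121), ([291, 188, 35, 81], 1065), ([325, 191, 15, 23], 225), ([367, 192, 11, 12], 83), ([220, 194, 10, 6], 50), ([496, 211, 60, 89], 2604), ([357, 213, 14, 19], 122), ([123, 239, 139, 181], 5371), ([314, 260, 20, 28], 176), ([184, 279, 31, 37], 787), ([306, 291, 254, 129], 7218), ([244, 298, 35, 58], 936), ([223, 360, 58, 26], 567), ([232, 382, 48, 36], 684), ([554, 390, 6, 8], 38), ([287, 394, 25, 26], 253), ([293, 414, 7, 6], 29)]<stdin>:14: RuntimeWarning: Mean of empty slice.
  ret = um.true_divide(
```

```bash
python3 - <<'E'
from h import *
from fit import projk,T
from scipy.optimize import least_squares
v=np.load("v.npy"); a=read_camera("top"); b=read_camera("scene"); K_={0:v[11],1:v[12]}
def patch(im,near):
    g=cv2.cvtColor(im,cv2.COLOR_BGR2GRAY); n,l,s,ce=cv2.connectedComponentsWithStats((g<70).astype('uint8'))
    i=min((i for i in range(1,n) if s[i,4]>40),key=lambda i:np.hypot(*(ce[i]-near))); return ce[i],s[i,4]
I=[cv2.imread("pics/top0.png"),cv2.imread("pics/scene0.png")]
def wp(c,px,k): return least_squares(lambda q:projk(c,[[q[0],q[1],53]],k)[0]-px,[600,0]).x
def loc(P,x,y,a_): d=P-[x,y]; return np.array([np.cos(a_)*d[0]+np.sin(a_)*d[1],-np.sin(a_)*d[0]+np.cos(a_)*d[1]])
for n,c,im,k,p0,p1 in(("top",a,I[0],v[11],(278.6,192),(229.8,185.6)),("scene",b,I[1],v[12],(269,242.6),(311.8,231.9))):
    x0,s0=patch(im,p0); x1,s1=patch(c["pixels"],p1)
    l0=loc(wp(c,x0,k),*v[3:6]); l1=loc(wp(c,x1,k),*v[:3])+[40,60]
    print(n,x0,s0,x1,s1,"patch local start",l0,"now, if at home",l1)
# mast check: platform ellipse with foot, head top centroid
print(loc(np.array([574.2,101.3]),*v[:3]), loc(np.array([631.3,33.9]),*v[:3]))
E
```

```text
top [278.24347826 192.15652174] 115 [229.73188406 185.57971014] 138 patch local start [-12.38697063  19.96217705] now, if at home [-13.07802169  19.70942281]
scene [269.06329114 242.35443038] 79 [311.80681818 231.85227273] 88 patch local start [-9.27211024 19.08872195] now, if at home [-9.67661878 17.90510301]
[-93.06182212 -58.43119519] [ -43.30461411 -131.42016868]
```

In both cameras the module's display patch sits where a module at home would put it, within about 1.2 mm. Handing in.

```bash
python3 -c "
from plant import *
print(hand_in())"
```

```text
the job is handed in; nothing more can be done
None
```

The mast now stands on the platform and the module is in the fence corner. I handed the job in at about 30 s of the 72 s allowed; `hand_in()` gives no verdict, so the result rests on my own checks.

- **Mast:** I gripped it across the head, carried it upright and lowered it in 0.5 mm steps. The force changed by about 10 N at contact. After release, pictures from both cameras showed it upright and well inside the platform edge. I did not view it again after the module pushes.
- **Module:** I pushed it square onto the far fence, slid it along to the side fence, then pressed it once more onto the far fence.
    - **Contact:** each push ended with the arm stopped and the force at 11–18 N. Both far-fence stops came at the same place to within 1 mm.
    - **Position:** the display patch on its lid is within about 1.2 mm of where it should be at home, in both cameras.
    - **Squareness:** I did not measure its angle separately; that rests on the two-finger pushes against the fences.
- **Robot and bystanders:** the arm finished at rest, clear of everything, with near-zero force. It never came near the bystanders, but I made no separate measurement of their positions. A before/after picture comparison showed too many arm and shadow changes to confirm them.
- **Disagreements:** before correcting for lens distortion, the cameras differed by about 11 mm on the platform. The correction left errors of 1–2 pixels on most points. One plate corner I had picked wrongly was about 5 pixels off; I left it in the fit.

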